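Scrape the heatsinks off the tipped tray

ROBOT

A 6-joint arm with a two-finger parallel gripper is mounted at the origin on the work surface. World frame = base frame: x ahead of the robot, y to its left, z up, the work surface at z = 0. Lengths are in mm, angles in rad, forces in N, time in s.
With the tool pointing down it reaches from about 425 to 950 mm from the base axis. Payload 3.5 kg.
Tool frame: the origin (TCP) lies at the very end of the fingers, on their centre line; the grasp point (between the pads) lies 19 mm behind it (hold_point_z is the z of the grasp point in the tool frame, in mm); z points along the fingers, y is the direction in which the jaws open and shut (so a half turn about z gives the same grasp; the last joint's range is limited). The gripper opens to 85 mm and grips with 20 to 120 N. Pads are 22 mm wide; open, the fingers measure 114 mm over their backs; the gripper's body (76 mm by 85 mm) begins 54 mm behind the grasp point. The pads swing forward as they close: fully open they stand 13 mm farther back than shut.
Start: joints at [0.967, 0.286, 1.577, -0, 1.279, -0.15], TCP at [295.872, 606.684, 231.325] pointing down, gripper open.
Joint ranges: [-2.77, 2.77], [-0.9, 2.22], [0.21, 2.48], [-1.53, 4.67], [0.24, 2.81], [-2.84, 2.84]. Speed limits (rad/s): [2.79, 2.79, 3.14, 3.14, 3.14, 3.14].

INTERFACE

Orientations are given as a rotation vector (axis times angle).
In Python, from station import * gives the robot as it stands.
- The arm moves only by the tool apply_moves, never from a script. Its argument "commands" is a list of rows, each a list of 3 entries, a list of its own where there are three numbers: the shift along the tool's x, y, z in m, then the turn about the tool's z in degrees, then the finger opening in m, from 0 to 0.0854. In form: [[[x, y, z], turn, fingers], ...]. A call has 1 to 8 rows; each row shifts and turns the commanded pose from where the row before left it, along the tool's axes as they then stand; what a row does not reach is not made up. A row lasts 1/10 s, in which the tool goes at most 50 mm and 8.59 degrees, less where a joint would pass 70% of its speed; a pose out of reach is approached as far as the arm can. A call with a gripper value outside its range is refused whole. The fingers move at their own pace and stop on an object; "force" is the grip in N (left out, the last holds). Time passes only in rows, so rows that do not move let the fingers close. It gives the time, the measured TCP pose, the force and the opening at its end, in the units of the state.
- observe(): the state, without advancing time (a new reading comes with each control period).
- capture(name): name is "scene" or "top" or "wrist"; returns a dict with "image" (480x640x3 uint8, red, green, blue), "range_z" (480x640 float32, mm along the optical axis (not along the pixel's ray), 0 where there is no reading), "vertical_fov" (degrees; the focal length in pixels is half the picture's height over the tangent of half this angle, whatever the lens; pixels are square), "cx", "cy" (the principal point, pixels), "dist" ([k1, k2, p1, p2, k3] as OpenCV has them; the pictures are not rectified), "origin" and "attitude" of the camera in the world. Camera axes: x right, y down, z forward; pixel columns grow to the right and rows downward; lengths in mm; the calibration is good to about 2 mm. A picture is of the moment at which its call begins.
- finish_job(): hands the job in, once; it reports no verdict.
Trained networks look in a picture, given as the dict that the camera call returned (one of the last four; its "shot" number tells which), for a name from the list of things; names that differ only in an ending like _2 or _b are one class to them, and where a whole thing is asked for, a point or a joint stands for the part that bears it (a point fixed in the world has none). Each returns a list of dicts, best first, with "conf" (0 to 1); they miss things now and then, are a little off and sometimes report something else, mostly with a low value. They report only what shows in the picture. A call takes as long as a camera call. They do not tell look-alikes from the thing itself.
- spot_in(picture, name): "at" ([x, y, z] in mm, in world coordinates, good to about 4 mm: the middle of the surface that is visible of it).
The state is a dict: "time": time; "q": joint angles; "joint_vel": joint speeds; "tau": joint torques, N m; "position": TCP position; "orientation": TCP orientation; "force": force on the tool from outside, world axes, zero at the start; "torque": the same for the moment, N m; "opening": finger opening in mm.
Only numpy, scipy, OpenCV 4.12 (cv2) and the standard library are available. Lean on these libraries where they do the work, as an engineer would, in place of code of your own. Each camera call takes 0.05 s, during which the arm holds its last target. There are 200 camera calls.

TASK

Two small heatsinks are stuck on the tilted metal tray. Take the wide-bladed scraper from its stand, sweep both of them down the tray and over its open lip into the cup below, without touching them with the gripper or shifting the cup. Then put the scraper back upright in its own stand and let go.

Things in the scene. Friction and masses are not known exactly. Their poses are not given: they have to be found in the camera images.
- scraper_grip (a point): Wide scraper, upright in a black stand: blade 64 mm wide, 4 thick, wood handle (a like one has a 26 mm blade). Point: handle axis, 108 above the blade's edge; handle 24 (x) by 30 (y), 38 below to 32 above. z up the handle, y along the blade. Stand 40 high: slot 78 by 7 mm, floor 4 above the bench, mouth flared to 20; lift 50 to clear. Its start place is its home.
- tray_lip (a point): Tilted metal tray, fixed. Point: middle of the open lip at its low end, on the floor's upper face, 72 mm above the bench. Axes are level: x points downhill, out over the lip; y along the lip; z up. The flat floor rises 18 degrees along -x, 161 mm long on the slope, 80 mm wide between 16 mm high walls at both sides and the high end. Nothing stands over it.
- cup: Round open catch cup, loose, 120 mm across its rim, 58 mm high, 300 g, on the bench with its axis about 40 mm downhill of the tray's lip, so that its rim reaches under the lip. Origin: centre of its underside.
- sink_a_mid (a point): The black finned heatsink nearer the lip, a loose block 22 x 22 mm and 12 mm high, about 15 g, stuck by friction alone to the tray's floor, its rear about 61 mm up the slope from the lip, up to 22 mm either side of the tray's centre line. The point is its centre.
- sink_b_mid (a point): The black finned heatsink farther up the tray, a loose block 22 x 22 mm and 12 mm high, about 15 g, stuck by friction alone to the tray's floor, its rear about 96 mm up the slope from the lip, up to 22 mm either side of the tray's centre line. The point is its centre.
Not all that is in view belongs to the job. What is shaped like the part that bears scraper_grip but yellow is not meant.

How it is judged (in metres and radians):
On the way, in this order (a step that is already met when the one before it is completed fails the run):
1. the wide scraper is lifted out of its stand, at least 120 mm from where it stood, with both heatsinks still out of the cup (distance of scraper_grip from where it was at the start of the episode above 0.12 m and not ((horizontal distance between sink_a_mid and cup below 0.055 m and height (world z) of sink_a_mid below 0.052 m) or (horizontal distance between sink_b_mid and cup below 0.055 m and height (world z) of sink_b_mid below 0.052 m))), for 0.1 s.
2. both heatsinks lie in the cup while the scraper is still out of its stand (horizontal distance between each of sink_a_mid, sink_b_mid and cup below 0.055 m and height (world z) of each of sink_a_mid, sink_b_mid below 0.052 m and distance of scraper_grip from where it was at the start of the episode above 0.06 m), for 0.2 s.
At the end, for the whole second after the job is handed in: Both heatsinks lie at rest inside the cup (centres below its rim and within 55 mm of its axis); the cup stands upright within 25 mm of where it was; the wide scraper stands back in its own stand, at rest, its handle's middle within 30 mm of where it began and upright within about 17 degrees (horizontal distance between each of sink_a_mid, sink_b_mid and cup below 0.055 m and height (world z) of each of sink_a_mid, sink_b_mid below 0.052 m and distance of cup from where it was at the start of the episode below 0.025 m and angle between cup's own z axis and vertical below 0.2 rad and distance of scraper_grip from where it was at the start of the episode below 0.03 m and angle between scraper_grip's own z axis and vertical below 0.3 rad and linear speed of each of scraper, sink_a, sink_b below 0.03 m/s); the robot touches nothing.
It fails at once if the gripper or arm touches a heatsink (contact force between any of the fingers, the arm and sink_a above 0.3 N or contact force between any of the fingers, the arm and sink_b above 0.3 N).
It fails at once if the cup is shifted more than 30 mm or tipped (distance of cup from where it was at the start of the episode above 0.03 m or angle between cup's own z axis and vertical above 0.4 rad).
It also fails if it takes over 51 s, if anything falls off the work surface, if the arm or the gripper's body presses on something with over 40 N, if the wrist force passes 120 N, or if a joint passes its speed limit or range.

## Working session

There is one attempt and no reset: what is moved stays moved. The work goes in short steps, Python scripts to look and compute and a tool call to move; the robot and the scene stay as the last step left them, time stands still between calls to the robot, and variables do not carry over. Pictures are saved under pics/ and viewed, about 8 in all and at most 12, crops included, and the job is handed in when it is done.

Besides the shell and the picture viewer there is one more tool, called by a JSON object that holds its "fn" and its "kwargs", one argument or row to a line. apply_moves: Moves the arm, as the interface text tells. Its arguments: {"type":"object","properties":{"commands":{"type":"array"},"force":{"type":"number"}},"required":["commands"]}

```bash
mkdir -p pics; ls
cat > h.py <<'E'
from station import *
import numpy as np, cv2
from scipy.spatial.transform import Rotation as R
def cap(name,fn=None):
    p=capture(name)
    if fn: cv2.imwrite('pics/'+fn,p['image'][:,:,::-1])
    return p
def att(p):
    a=np.array(p['attitude'],float)
    return a if a.shape==(3,3) else R.from_rotvec(a).as_matrix()
def K(p):
    f=240/np.tan(np.radians(p['vertical_fov'])/2)
    return np.array([[f,0,p['cx']],[0,f,p['cy']],[0,0,1.]])
def cloud(p):
    v,u=np.mgrid[0:480,0:640]
    uv=np.stack([u,v],-1).reshape(-1,1,2).astype(float)
    n=cv2.undistortPoints(uv,K(p),np.array(p['dist'],float)).reshape(480,640,2)
    z=p['range_z'].astype(float)
    c=np.dstack([n[...,0]*z,n[...,1]*z,z])
    w=c@att(p).T+np.array(p['origin'])
    w[z<=0]=np.nan
    return w
def proj(p,pts):
    Rm=att(p); c=(np.array(pts,float).reshape(-1,3)-np.array(p['origin']))@Rm
    return cv2.projectPoints(c,np.zeros(3),np.zeros(3),K(p),np.array(p['dist'],float))[0].reshape(-1,2)
E
python3 - <<'E'
from h import *
s=observe(); print(s)
for n in ('scene','top'):
    p=cap(n,n+'0.png'); print(n,p['origin'],p['attitude'],p['vertical_fov'])
    for k in ('scraper_grip','tray_lip','cup','sink_a_mid'):
        for d in spot_in(p,k)[:3]:
            print(k,np.round(d['at'],1),round(d['conf'],2),np.round(proj(p,d['at'])[0]))
a=cv2.imread('pics/scene0.png');b=cv2.imread('pics/top0.png')
E
```

```text
pics
{'time': 0.0, 'q': array([ 9.66962834e-01,  2.87176396e-01,  1.57820987e+00, -7.19278320e-06,
        1.27857448e+00, -1.50019903e-01]), 'joint_vel': array([-1.22626272e-03,  3.66902608e-04, -1.25223521e-03,  4.23526196e-04,
       -1.39151994e-04,  4.91200658e-05]), 'tau': array([-1.79513136e-04, -4.05970967e+01, -2.92632186e+01, -1.29685068e-04,
        5.83795234e-03, -1.54205941e-05]), 'position': array([295.52258183, 606.13028435, 229.92221893]), 'orientation': array([-0.70654916, -3.0602198 ,  0.00346168]), 'force': array([0.45480407, 0.33505449, 0.37585593]), 'torque': array([0.03593005, 0.02930932, 0.0140811 ]), 'opening': 85.69645356926554}
scene [954.45632132 349.03486693 569.86500234] [-0.96013192 -2.34863528  1.20263134] 57.81476972925116
scraper_grip [ 488.8 -265.6   98.3] 0.94 [279. 204.]
scraper_grip [ 392.3 -303.3   63.6] 0.9 [302. 195.]
scraper_grip [ 528.3 -399.6   60.6] 0.89 [229. 202.]
tray_lip [516.1 161.8  84.6] 0.77 [450. 325.]
cup [539.9  15.6  24.6] 0.72 [364. 312.]
top [ 473.57094461 -106.84898286 1004.68571471] [-2.21628337  2.18434025 -0.05861565] 53.70186890291912
scraper_grip [ 390.7 -297.6  112.4] 0.77 [414. 300.]
scraper_grip [ 422.6 -377.4  127.9] 0.63 [458. 284.]
scraper_grip [ 491.7 -268.9  140.5] 0.6 [403. 246.]
tray_lip [503.1 145.6  96.5] 0.77 [184. 238.]
cup [552.1  30.9   3.7] 0.62 [250. 217.]
sink_a_mid [501.  105.7  93.7] 0.45 [204. 239.]
```

View pics/scene0.png

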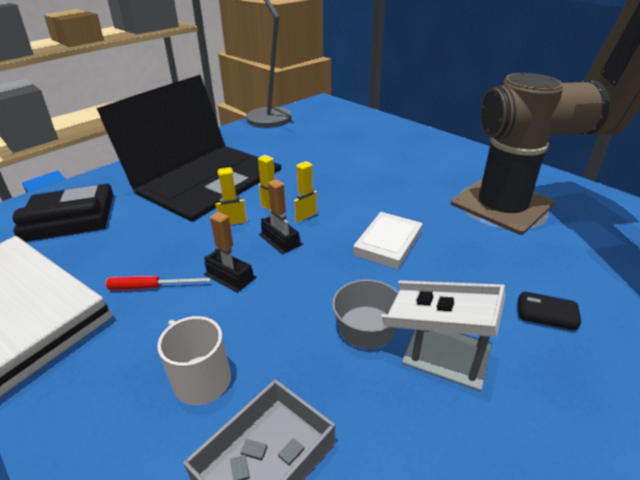

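View pics/top0.png

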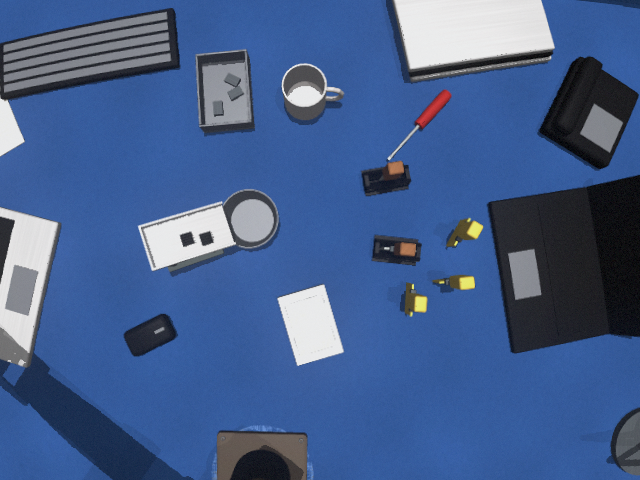

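Scene view: wood-handled scrapers stand at (221,240) and (277,200). The yellow look-alikes at (228,195), (266,180) and (304,190) are out by colour. The tray with two black sinks is at (435,303), with the cup at (366,313). The blade width has to decide between the two wooden ones, so I'll take a close crop and measurements.

Run:
```python
from h import *
p=cap('scene'); t=cap('top')
a=cv2.resize(p['image'][165:295,195:325,::-1],(400,400)*1 if 0 else (400,400),interpolation=cv2.INTER_CUBIC)
b=cv2.resize(t['image'][150:280,350:480,::-1],(400,400),interpolation=cv2.INTER_CUBIC)
cv2.imwrite('pics/crop1.png',np.hstack([a,b]))
for nm,q in (('scene',p),('top',t)):
    w=cloud(q); im=q['image'].astype(int); r,g,bl=im[...,0],im[...,1],im[...,2]
    wood=(r>g*1.4)&(g>bl*1.1)&(r>90)&(w[...,1]<-100)&(w[...,2]>40)&(w[...,2]<220)
    n,l,st,c=cv2.connectedComponentsWithStats(wood.astype(np.uint8))
    for i in range(1,n):
        if st[i,4]<20: continue
        m=w[l==i]; top=m[m[:,2]>np.nanmax(m[:,2])-6]
        print(nm,np.round(c[i]),st[i,4],'med',np.nanmedian(m,0).round(1),'z',np.nanpercentile(m[:,2],[2,98]).round(1),'top mean',top.mean(0).round(1),len(top))
    # dark stands
    dark=(im.max(2)<60)&(w[...,2]>30)&(w[...,2]<50)&(w[...,1]<-150)&(w[...,1]>-340)&(w[...,0]>420)
    n,l,st,c=cv2.connectedComponentsWithStats(dark.astype(np.uint8))
    for i in range(1,n):
        if st[i,4]<40: continue
        m=w[l==i]; print(nm,'stand',np.round(c[i]),st[i,4],m.mean(0).round(1),cv2.minAreaRect(m[:,:2].astype(np.float32)))
# tray in top
w=cloud(t); im=t['image'].astype(int)
box=np.zeros((480,640),bool); box[195:285,130:250]=1
fl=box&(im.min(2)>150)&(w[...,2]>60)&(w[...,2]<150)
m=w[fl]; print('tray pts',len(m),cv2.minAreaRect(m[:,:2].astype(np.float32)))
A=np.c_[m[:,:2],np.ones(len(m))]; k=np.ones(len(m),bool)
for _ in range(8):
    co=np.linalg.lstsq(A[k],m[k,2],rcond=None)[0]; res=m[:,2]-A@co; k=abs(res)<3
print('plane',co,k.sum(),np.degrees(np.arctan(np.hypot(*co[:2]))),'downhill az',np.degrees(np.arctan2(-co[1],-co[0])))
print('floor rect',cv2.minAreaRect(m[k][:,:2].astype(np.float32)))
dk=box&(im.max(2)<70)&(w[...,2]>70)
n,l,st,c=cv2.connectedComponentsWithStats(dk.astype(np.uint8))
for i in range(1,n):
    if st[i,4]>30: print('sink',c[i].round(1),st[i,4],np.nanmedian(w[l==i],0).round(1))
# cup rim
cu=np.zeros((480,640),bool); cu[180:260,215:290]=1
cu&=(w[...,2]>52)&(w[...,2]<64)
m=w[cu]; print('cup rim',len(m),[np.round(x,1) for x in cv2.minEnclosingCircle(m[:,:2].astype(np.float32))])
```

```text
scene [274. 196.] 214 med [ 498.2 -265.8  118.5] z [ 81.8 143.2] top mean [ 493.7 -268.1  141.3] 47
scene [219. 231.] 296 med [ 647.2 -241.8  119. ] z [ 81.6 143.8] top mean [ 642.3 -243.8  141.7] 54
scene stand [282. 231.] 195 [ 494.7 -257.7   37. ] ((489.8742980957031, -271.9981689453125), (91.51715087890625, 32.34853744506836), 84.77554321289062)
scene stand [230. 264.] 378 [ 638.2 -241.6   36.8] ((639.51123046875, -249.77505493164062), (33.77363586425781, 92.01830291748047), 11.83293342590332)
scene stand [ 51. 344.] 497 [ 960.4 -281.8   34.3] ((953.293701171875, -281.8595886230469), (193.0949249267578, 9.110495567321777), 11.523019790649414)
top [395. 168.] 180 med [ 636.5 -253.8  143.5] z [140.5 146.1] top mean [ 636.4 -253.6  144.1] 150
top [407. 249.] 189 med [ 487.3 -276.9  143.4] z [140.6 146.5] top mean [ 487.6 -277.1  143.6] 180
top stand [418.  73.] 80 [ 862.6 -321.4   38.9] ((862.7537231445312, -321.2469177246094), (10.304194450378418, 37.48963928222656), 4.907525539398193)
top stand [389. 181.] 272 [ 627.8 -258.4   37.9] ((634.918701171875, -254.22024536132812), (35.81093978881836, 94.08639526367188), 13.14976692199707)
top stand [373. 173.] 112 [ 643.8 -226.8   37.3] ((643.0014038085938, -225.5842742919922), (14.109477996826172, 41.13801193237305), 10.804707527160645)
top stand [391. 250.] 358 [ 485.6 -265.    38.3] ((487.7870178222656, -276.28289794921875), (93.94164276123047, 37.81624221801758), 85.92269897460938)
tray pts 3434 ((508.360107421875, 136.0538787841797), (88.5668716430664, 159.06004333496094), 20.009553909301758)
plane [ -0.11077426   0.30588098 110.71241825] 2705 18.020823332400724 downhill az -70.09223519469529
floor rect ((507.7862243652344, 138.41064453125), (78.92203521728516, 154.03720092773438), 19.837677001953125)
sink [186.6 238.8] 114 [500.8 137.6 106. ]
sink [205.8 238.1] 108 [503.4 103.   94.1]
cup rim 280 [array([546.8,  25.8]), np.float64(60.0)]
```

View pics/crop1.png

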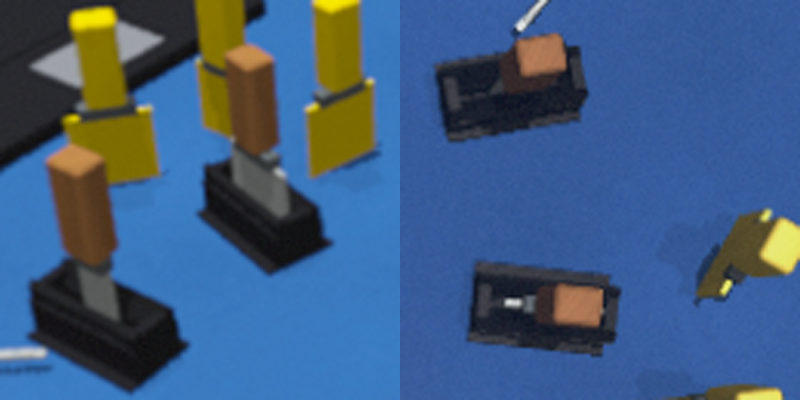

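The crop shows the wide blade on the scraper at scene (277,200) and top (408,249), at world about (487,-277). The one at (221,240) has the narrow blade. I choose the first. Next I turn the jaws to its thin direction and go over it.

{"fn": "apply_moves", "kwargs": {
  "commands": [
    [[0,0,0],8.5,0.085],
    [[0,0,0],8.5,0.085],
    [[0,0,0],8.5,0.085],
    [[0,0,0],8.5,0.085],
    [[0,0,0],8.5,0.085],
    [[0,0,0],8.5,0.085],
    [[0,0,0],8.5,0.085],
    [[0,0,0],8.5,0.085]
  ],
  "force": 70
}}

```text
time: 1.4
position: [295.9, 606.7, 231.4]
orientation: [-2.304, -2.135, -0.0]
force: [-0.6, 0.6, -1.1]
opening: 84.8
```

{"fn": "apply_moves", "kwargs": {
  "commands": [
    [[-0.03,0.04,-0.01],0,0.085],
    [[-0.03,0.04,-0.01],0,0.085],
    [[-0.03,0.04,-0.01],0,0.085],
    [[-0.03,0.04,-0.01],0,0.085],
    [[-0.03,0.04,-0.01],0,0.085],
    [[-0.04,0.02,0],0,0.085],
    [[-0.045,0,0],0,0.085],
    [[-0.045,0,0],0,0.085]
  ]
}}

```text
time: 2.2
position: [492.6, 313.3, 280.3]
orientation: [2.298, 2.142, 0.0]
force: [0.8, -0.9, -0.1]
opening: 84.9
```

{"fn": "apply_moves", "kwargs": {
  "commands": [
    [[-0.045,0,0],0,0.085],
    [[-0.045,0,0],0,0.085],
    [[-0.045,0,0],0,0.085],
    [[-0.045,0,0],0,0.085],
    [[-0.045,0,0],0,0.085],
    [[-0.045,0,0],0,0.085],
    [[-0.045,0,0],0,0.085],
    [[-0.045,0,0],0,0.085]
  ]
}}

```text
time: 3.0
position: [466.6, -45.6, 280.8]
orientation: [2.297, 2.142, 0.001]
force: [0.4, -0.5, -0.2]
opening: 85.1
```

{"fn": "apply_moves", "kwargs": {
  "commands": [
    [[-0.038,0.007,0],0,0.085],
    [[-0.038,0.007,0],0,0.085],
    [[-0.038,0.007,0],0,0.085],
    [[-0.038,0.007,0],0,0.085],
    [[-0.038,0.007,0],0,0.085],
    [[-0.038,0.005,0],0,0.085],
    [[0,0,0],0,0.085],
    [[0,0,0],0,0.085]
  ]
}}

```text
time: 3.8
position: [490.8, -274.6, 280.1]
orientation: [-2.299, -2.14, -0.0]
force: [0.0, -0.0, 0.0]
opening: 84.8
```

Run:
```python
from h import *
p=cap('wrist','wrist1.png'); print(p['origin'],p['attitude'])
s=observe(); print(s['position'],s['orientation'],s['q'])
w=cloud(p); im=p['image'].astype(int); r,g,b=im[...,0],im[...,1],im[...,2]
m=(r>g*1.4)&(g>b*1.1)&(r>90)&(w[...,2]>136)&(w[...,2]<150)&(np.hypot(w[...,0]-487,w[...,1]+277)<40)
q=w[m]; print('handle top',m.sum(),q.mean(0),cv2.minAreaRect(q[:,:2].astype(np.float32)))
m=(w[...,2]>34)&(w[...,2]<44)&(np.hypot(w[...,0]-487,w[...,1]+277)<60)
q=w[m]; print('stand',m.sum(),q.mean(0),cv2.minAreaRect(q[:,:2].astype(np.float32)))
print(proj(p,[[487,-277,144],[487,-277,40]]))
```

```text
[ 495.20292405 -204.04376553  422.92295809] [ 2.85859767 -0.102129   -0.01339982]
[ 490.86680346 -273.79394714  280.21541798] [-2.29750501e+00 -2.14169167e+00 -5.26031752e-04] [-6.89479535e-01  2.76222169e-03  1.80384322e+00  4.31961781e-04
  1.33561126e+00 -6.19410235e-01]
handle top 1153 [ 486.7653814  -275.33697542  143.84828864] ((486.9887390136719, -276.0496826171875), (28.150232315063477, 22.63833999633789), 82.7738265991211)
stand 1520 [ 489.90805712 -257.33577115   39.14735775] ((487.6609802246094, -277.0311584472656), (94.4417495727539, 36.30952835083008), 84.98184967041016)
[[319.66732747 226.99463018]
 [320.78261807 198.32042038]]
```

View pics/wrist1.png

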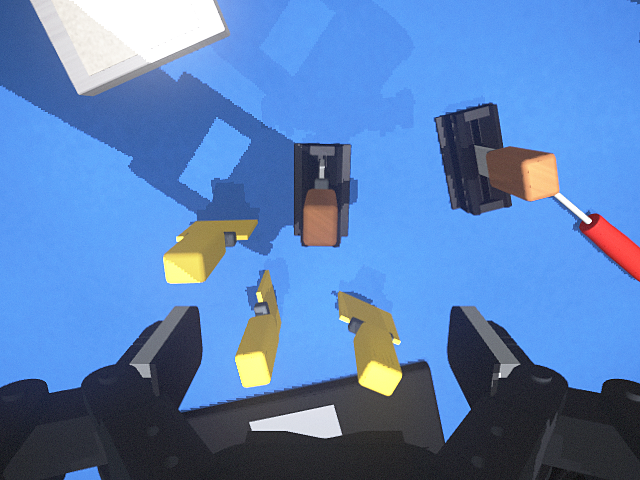

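Run:
```python
from h import *
p=cap('scene')
w=cloud(p); c=np.array([487.4,-276.7]); a=np.radians(85.2); e=np.array([np.cos(a),np.sin(a)])
for c in (c,np.array([636.5,-254])):
    d=w[...,:2]-c; al=d@e; ac=d@np.array([e[1],-e[0]])
    for lo,hi in ((46,54),(54,62),(62,70)):
        m=(w[...,2]>lo)&(w[...,2]<hi)&(abs(al)<45)&(abs(ac)<12)
        print(lo,m.sum(),np.round(np.percentile(al[m],[2,98]),1) if m.sum() else '')
```

```text
46 64 [-30.9  34.1]
54 31 [-28.2  34.1]
62 50 [-19.7  33.7]
46 34 [-9.2 15.6]
54 21 [-9.7 14.8]
62 37 [-6.5 15.7]
```

{"fn": "apply_moves", "kwargs": {
  "commands": [
    [[-0.0027,-0.0033,0.03],1,0.085],
    [[0,0,0.03],0,0.085],
    [[0,0,0.02],0,0.085],
    [[0,0,0],0,0.085]
  ]
}}

```text
time: 4.3
position: [485.9, -273.8, 196.8]
orientation: [-2.309, -2.12, 0.001]
force: [0.1, -0.2, -0.5]
opening: 85.3
```

Blade width confirmed: about 64 mm here against about 25 mm on the other. I'll do a final relative check from the wrist before the descent.

Run:
```python
from h import *
for i in range(3):
    p=cap('wrist'); s=observe(); 
    w=cloud(p); im=p['image'].astype(int); r,g,b=im[...,0],im[...,1],im[...,2]
    m=(r>g*1.4)&(g>b*1.1)&(r>90)&(w[...,2]>138)&(w[...,2]<150)&(np.hypot(w[...,0]-487,w[...,1]+277)<40)
    q=w[m]; rc=cv2.minAreaRect(q[:,:2].astype(np.float32)); print(s['position'].round(1),s['orientation'].round(3),rc,m.sum())
    Rt=R.from_rotvec(s['orientation']).as_matrix(); print('tool frame',(Rt.T@(np.r_[rc[0],144]-s['position'])).round(1), 'camera in tool',(Rt.T@(np.array(p['origin'])-s['position'])).round(1))
```

```text
[ 487.  -274.8  199.2] [-2.312 -2.122  0.   ] ((487.13983154296875, -275.7186584472656), (28.38473892211914, 22.75359344482422), 84.43683624267578) 1930
tool frame [-1.   0.4 55.2] camera in tool [  71.4   -1.4 -140.5]
[ 487.8 -275.7  201. ] [2.315 2.124 0.   ] ((487.0322265625, -275.8128967285156), (28.477489471435547, 22.625282287597656), 85.74576568603516) 1780
tool frame [-0.2 -0.8 57. ] camera in tool [  71.4   -1.2 -141.1]
[ 488.3 -276.4  202. ] [2.313 2.122 0.   ] ((486.9285888671875, -275.64239501953125), (28.31456184387207, 23.05018424987793), 85.2071762084961) 1825
tool frame [ 0.7 -1.6 58. ] camera in tool [  71.3   -1.  -141.8]
```

{"fn": "apply_moves", "kwargs": {
  "commands": [
    [[0,-0.0008,0.02],0,0.085],
    [[0,0,0.03],0,0.085],
    [[0,0,0.03],0,0.085],
    [[0,0,0.02],0,0.085],
    [[0,0,0.008],0,0.085],
    [[0,0,0],0,0.085],
    [[0,0,0],0,0.085]
  ]
}}

```text
time: 5.15
position: [487.9, -277.4, 94.4]
orientation: [2.313, 2.12, 0.001]
force: [-0.4, -0.3, 0.5]
opening: 85.2
```

{"fn": "apply_moves", "kwargs": {
  "commands": [
    [[0,0,0],0,0.03],
    [[0,0,0],0,0.018],
    [[0,0,0],0,0.018],
    [[0,0,0],0,0.018],
    [[0,0,0],0,0.018],
    [[0,0,0],0,0.018],
    [[0,0,0],0,0.018]
  ],
  "force": 80
}}

```text
time: 5.85
position: [487.1, -276.9, 92.9]
orientation: [2.315, 2.122, 0.0]
force: [0.1, -0.3, 1.6]
opening: 23.3
```

{"fn": "apply_moves", "kwargs": {
  "commands": [
    [[0,0,-0.01],0,0.018],
    [[0,0,-0.02],0,0.018],
    [[0,0,-0.02],0,0.018],
    [[0,0,-0.02],0,0.018],
    [[0,0,-0.03],0,0.018],
    [[0,0,-0.03],0,0.018],
    [[0,0,-0.03],0,0.018],
    [[0,0,0],0,0.018]
  ]
}}

```text
time: 6.65
position: [488.4, -277.9, 258.0]
orientation: [2.309, 2.116, 0.002]
force: [0.5, -0.2, -0.1]
opening: 23.2
```

{"fn": "apply_moves", "kwargs": {
  "commands": [
    [[0.02,0,0],0,0.018],
    [[0.04,0,0],0,0.018],
    [[0.04,0,0],0,0.018],
    [[0.04,0,0],0,0.018],
    [[0.04,0,0],0,0.018],
    [[0.04,0,0],0,0.018],
    [[0.04,0,0],0,0.018],
    [[0.04,0,0],0,0.018]
  ]
}}

```text
time: 7.45
position: [511.7, 24.0, 250.6]
orientation: [-2.315, -2.121, 0.003]
force: [0.8, 0.2, -1.2]
opening: 23.2
```

{"fn": "apply_moves", "kwargs": {
  "commands": [
    [[0.04,0,0],0,0.018],
    [[0.04,0,0],0,0.018],
    [[0.03,0,0],0,0.018],
    [[0.02,0,0],0,0.018],
    [[0.02,0,0],0,0.018],
    [[0,0,0],0,0.018],
    [[0,0,0],5,0.018],
    [[0,0,0],7,0.018]
  ]
}}

```text
time: 8.25
position: [525.2, 171.1, 250.9]
orientation: [-2.529, -1.863, 0.004]
force: [0.1, 0.0, -1.0]
opening: 23.0
```

{"fn": "apply_moves", "kwargs": {
  "commands": [
    [[0,0,0],8,0.018],
    [[0,0,0],8,0.018],
    [[0,0,0],8,0.018],
    [[0,0,0],8,0.018],
    [[0,0,0],8,0.018],
    [[0,0,0],8,0.018],
    [[0,0,0],5,0.018],
    [[0,0,0],0,0.018]
  ]
}}

```text
time: 9.05
position: [525.3, 170.7, 251.1]
orientation: [3.094, 0.545, -0.004]
force: [0.0, 0.6, -0.9]
opening: 23.2
```

{"fn": "apply_moves", "kwargs": {
  "commands": [
    [[0,0,0],0,0.018],
    [[0,0,0],0,0.018],
    [[0,0,0],0,0.018]
  ]
}}

```text
time: 9.35
position: [525.9, 171.5, 252.2]
orientation: [3.094, 0.546, -0.001]
force: [0.6, -0.3, -1.0]
opening: 23.1
```

```bash
cat > tr.py <<'E'
from h import *
az=np.radians(-70.1); d=np.array([np.cos(az),np.sin(az)]); n=np.array([-d[1],d[0]]); lip=np.array([533.9,66.4])
def where(s):
    r=s['position'][:2]-lip; Rt=R.from_rotvec(s['orientation']).as_matrix()
    return 's %.1f lat %.1f edge z %.1f yaz %.1f'%(r@d,r@n,s['position'][2]-88.5,np.degrees(np.arctan2(Rt[1,1],Rt[0,1])))
E
python3 - <<'E'
from tr import *
p=cap('scene','scene2.png'); s=observe(); print(s['position'],s['opening'],s['q'],where(s))
cv2.imwrite('pics/c2.png',cv2.resize(p['image'][180:400,320:540,::-1],(600,600),interpolation=cv2.INTER_CUBIC))
w=cloud(p); xy=w[...,:2]-lip; S=xy@d; L=xy@n
# blade: points near tool, z between edge and handle
e=s['position'][2]-88.5; t=s['position'][:2]-lip
m=(abs(S-t@d)<15)&(abs(L-t@n)<45)&(w[...,2]>e-8)&(w[...,2]<e+25)
q=w[m]; print('blade',m.sum(),'z',np.percentile(q[:,2],[1,5]),'lat',np.percentile(L[m],[1,99]),'s',np.percentile(S[m],[1,50,99]))
for lo in range(-5,30,6):
    k=m&(w[...,2]>e+lo)&(w[...,2]<e+lo+6)
    if k.sum()>5: print(lo,k.sum(),np.median(S[k]),np.percentile(L[k],[2,98]))
E
```

```text
[525.9060915  171.6132606  252.27647227] 23.263203592397616 [ 1.32034748e-01  1.54319257e-03  1.85607729e+00 -7.00457528e-05
  1.28415559e+00  1.35327090e+00] s -101.7 lat 28.3 edge z 163.8 yaz -70.0
blade 71 z [164.95920243 165.44481982] lat [ 2.45037673 60.73785941] s [-105.42990256 -103.99476361 -100.99980835]
1 19 -104.06208085218522 [ 7.24767638 60.68461658]
7 19 -103.63375971018084 [12.14970825 60.30747701]
13 16 -104.14668940099226 [ 5.21237935 59.98323049]
19 17 -104.29040970497931 [13.67775787 60.63690952]
```

View pics/c2.png

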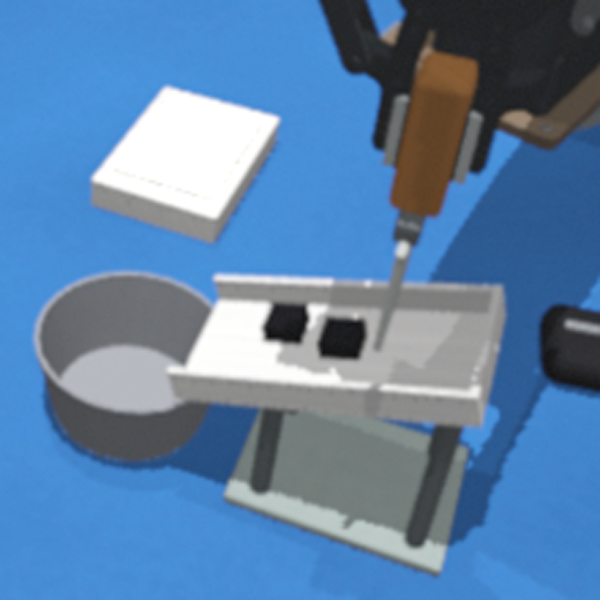

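The scraper hangs straight, with the blade above the tray and both sinks still at crop (285,322) and (342,338). Next: centre the blade laterally, move behind sink B and lower.

{"fn": "apply_moves", "kwargs": {
  "commands": [
    [[-0.015,-0.006,0],0,0.018],
    [[-0.015,-0.005,0],0,0.018],
    [[0,0,0],0,0.018],
    [[0,0,0],0,0.018],
    [[0,0,0],0,0.018]
  ]
}}

```text
time: 9.9
position: [494.6, 171.8, 252.6]
orientation: [3.094, 0.546, 0.001]
force: [0.7, -0.4, -0.3]
opening: 23.3
```

{"fn": "apply_moves", "kwargs": {
  "commands": [
    [[0,0,0.01],0,0.018],
    [[0,0,0.015],0,0.018],
    [[0,0,0.015],0,0.018],
    [[0,0,0.008],0,0.018],
    [[0,0,0],0,0.018],
    [[0,0,0],0,0.018],
    [[0,0,0],0,0.018]
  ]
}}

```text
time: 10.6
position: [494.5, 171.9, 205.1]
orientation: [3.094, 0.545, 0.002]
force: [0.3, -0.2, -0.6]
opening: 23.1
```

Run:
```python
from tr import *
p=cap('scene','scene3.png')
for i in range(2): cap('top') if i else 0; s=observe(); print(s['position'],s['force'],where(s))
t=cap('top')
cv2.imwrite('pics/c3.png',np.hstack([cv2.resize(q,(400,400),interpolation=cv2.INTER_CUBIC) for q in (p['image'][250:370,380:500,::-1],t['image'][180:280,140:240,::-1])]))
w=cloud(p); xy=w[...,:2]-lip; S=xy@d; L=xy@n; H=w[...,2]-(72-S*np.tan(np.radians(18)))
e=(abs(S+112)<8)&(abs(L)<38)&(H>-3)&(H<30)
print('blade low H',np.percentile(H[e],[1,5,50]), e.sum(),'lat',np.percentile(L[e&(H>8)],[2,98]))
f=(S<-70)&(S>-105)&(abs(L)<36)&(abs(H)<4); print('floor H',np.median(H[f]))
im=p['image'].astype(int); k=(im.max(2)<60)&(S>-100)&(S<-25)&(abs(L)<40)&(H>4)
nn,l,st,c=cv2.connectedComponentsWithStats(k.astype(np.uint8))
for i in range(1,nn):
    if st[i,4]>20: print('sink',c[i].round(),np.percentile(S[l==i],[3,97]).round(1),np.percentile(L[l==i],[3,97]).round(1),np.percentile(H[l==i],[50,97]).round(1))
```

```text
[494.56661492 171.88721313 205.25450703] [-0.08470753  0.48125873 -1.37188562] s -112.6 lat -1.1 edge z 116.8 yaz -70.0
[494.52071957 171.90698757 205.25040614] [-0.0837008  -0.27081075 -1.09104738] s -112.6 lat -1.1 edge z 116.8 yaz -70.0
blade low H [-1.43972212 -0.81258388  0.52217555] 261 lat [-21.15905162  31.97079573]
floor H 0.22977757816153144
sink [468.  82.] [-67.8 -53.9] [ 8.7 28.4] [345.4 373.2]
sink [494.  92.] [-99.3 -72.8] [13.5 29.4] [330.7 339.3]
sink [494. 118.] [-99.3 -83.8] [12.6 29.5] [303.4 308.5]
sink [472. 189.] [-99.3 -58.6] [-3.8 32.6] [210.  277.3]
sink [425. 298.] [-57.1 -39. ] [-24.8  -3.3] [10.4 13. ]
sink [445. 303.] [-90.1 -71.4] [-13.1   6.1] [11.6 13.9]
```

View pics/c3.png

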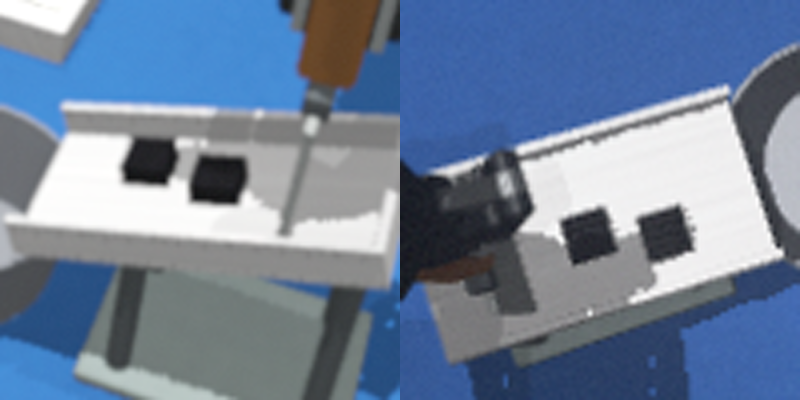

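{"fn": "apply_moves", "kwargs": {
  "commands": [
    [[0,0,0.003],0,0.018],
    [[0,0,0.002],0,0.018],
    [[0,0,0],0,0.018],
    [[0,0,0],0,0.018]
  ]
}}

```text
time: 11.15
position: [493.9, 171.8, 199.2]
orientation: [-3.094, -0.546, 0.001]
force: [0.1, 0.2, -1.1]
opening: 23.3
```

{"fn": "apply_moves", "kwargs": {
  "commands": [
    [[0,0.004,0.0013],0,0.018],
    [[0,0.005,0.0016],0,0.018],
    [[0,0.005,0.0016],0,0.018],
    [[0,0.005,0.0016],0,0.018],
    [[0,0.005,0.0016],0,0.018],
    [[0,0.005,0.0016],0,0.018],
    [[0,0.005,0.0016],0,0.018],
    [[0,0.005,0.0016],0,0.018]
  ]
}}

```text
time: 11.95
position: [507.5, 134.8, 186.7]
orientation: [-3.094, -0.545, 0.0]
force: [1.0, -0.1, -1.3]
opening: 23.1
```

```bash
cat > chk.py <<'E'
from tr import *
def chk():
    s=observe(); print(s['time'],s['force'].round(1),where(s),s['opening'])
    for nm in ('scene','top'):
        p=cap(nm); w=cloud(p); xy=w[...,:2]-lip; S=xy@d; L=xy@n; H=w[...,2]-(72-S*np.tan(np.radians(18)))
        im=p['image'].astype(int); k=(im.max(2)<60)&(S>-100)&(S<25)&(abs(L)<40)&(H>4)&(H<18)
        nn,l,st,c=cv2.connectedComponentsWithStats(k.astype(np.uint8))
        for i in range(1,nn):
            if st[i,4]>20: print(nm,'sink',c[i].round(),np.percentile(S[l==i],[3,97]).round(1),np.percentile(L[l==i],[3,97]).round(1),np.percentile(H[l==i],[50,97]).round(1))
    return p
E
python3 -c "from chk import *; chk()"
```

```text
11.95 [ 1.  -0.1 -1.3] s -73.3 lat -1.6 edge z 98.2 yaz -70.0 23.09325056154592
scene sink [425. 300.] [-67.  -32.3] [-23.9   5.5] [11.1 13.3]
top sink [203. 236.] [-65.5 -27.7] [-25.9   2.5] [10.5 15. ]
```

{"fn": "apply_moves", "kwargs": {
  "commands": [
    [[0,0.005,0.0016],0,0.018],
    [[0,0.005,0.0016],0,0.018],
    [[0,0.005,0.0016],0,0.018],
    [[0,0.005,0.0016],0,0.018],
    [[0,0.005,0.0016],0,0.018],
    [[0,0.005,0.0016],0,0.018],
    [[0,0.005,0.0016],0,0.018],
    [[0,0.005,0.0016],0,0.018]
  ]
}}

```text
time: 12.85
position: [521.1, 97.1, 173.9]
orientation: [3.094, 0.545, -0.0]
force: [-0.9, -0.8, -0.3]
opening: 23.1
```

```bash
python3 -c "from chk import *; chk()"
```

```text
12.85 [-0.9 -0.8 -0.3] s -33.2 lat -1.5 edge z 85.4 yaz -70.0 23.066093293190665
scene sink [398. 298.] [-24.5   9. ] [-24.9   6.4] [10.7 12.7]
top sink [224. 230.] [-28.4  11.5] [-26.1   2.7] [10.3 15.6]
```

{"fn": "apply_moves", "kwargs": {
  "commands": [
    [[0,0.005,0.0016],0,0.018],
    [[0,0.005,0.0016],0,0.018],
    [[0,0.005,0.0016],0,0.018],
    [[0,0.005,0.0016],0,0.018],
    [[0,0.005,0.0016],0,0.018],
    [[0,0.005,0.0016],0,0.018],
    [[0,0.003,0.0009],0,0.018],
    [[0,0,0],0,0.018]
  ]
}}

```text
time: 13.75
position: [532.4, 66.1, 163.4]
orientation: [-3.094, -0.545, 0.001]
force: [-0.7, 0.8, -1.5]
opening: 23.1
```

```bash
python3 -c "
from chk import *; p=chk()
cv2.imwrite('pics/c4.png',cv2.resize(p['image'][170:270,190:290,::-1],(500,500),interpolation=cv2.INTER_CUBIC))"
```

```text
13.75 [-0.7  0.8 -1.5] s -0.3 lat -1.5 edge z 74.9 yaz -70.0 23.096065136274586
```

View pics/c4.png

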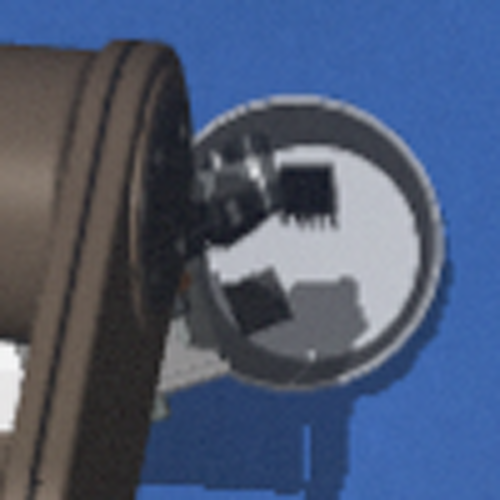

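Both sinks appear in the cup, at crop (305,190) and (258,300). I'll lift clear and verify their heights.

{"fn": "apply_moves", "kwargs": {
  "commands": [
    [[0,0,-0.005],0,0.018],
    [[0,0,-0.02],0,0.018],
    [[0,0,-0.03],0,0.018],
    [[0,0,-0.035],0,0.018],
    [[0,-0.02,0],0,0.018],
    [[0,-0.04,0],-5,0.018],
    [[0,-0.04,0],-8,0.018],
    [[0,0,0],0,0.018]
  ]
}}

```text
time: 14.65
position: [493.1, 162.6, 254.1]
orientation: [-3.008, -0.902, -0.001]
force: [-0.3, -1.1, -1.6]
opening: 23.4
```

```bash
cat > cupchk.py <<'E'
from tr import *
def cc():
  s=observe(); print(s['time'],where(s),s['position'])
  for nm in ('scene','top'):
    p=cap(nm); w=cloud(p); im=p['image'].astype(int)
    box=np.hypot(w[...,0]-546.8,w[...,1]-25.8)<56
    m=box&(im.max(2)<60)&(w[...,2]<75)
    nn,l,st,c=cv2.connectedComponentsWithStats(m.astype(np.uint8))
    for i in range(1,nn):
        if st[i,4]>15: print(nm,c[i].round(),st[i,4],np.nanmedian(w[l==i],0).round(1),'z',np.nanpercentile(w[l==i][:,2],[5,95]).round(1))
    r=(w[...,2]>54)&(w[...,2]<62)&(np.hypot(w[...,0]-546.8,w[...,1]-25.8)<75)
    # exclude tray region
    r&=((w[...,:2]-lip)@d>6)
    q=w[r][:,:2]; A=np.c_[2*q,np.ones(len(q))]; x=np.linalg.lstsq(A,(q**2).sum(1),rcond=None)[0]; print(nm,'rim circle',x[:2].round(1),np.sqrt(x[2]+x[0]**2+x[1]**2).round(1),len(q))
    cv2.imwrite('pics/cup_%s.png'%nm,cv2.resize(p['image'][240:360,310:430,::-1] if nm=='scene' else p['image'][170:270,190:290,::-1],(400,400),interpolation=cv2.INTER_CUBIC))
cc()
cv2.imwrite('pics/cup.png',np.hstack([cv2.imread('pics/cup_scene.png'),cv2.imread('pics/cup_top.png')]))
E
python3 cupchk.py
```

```text
14.65 s -104.3 lat -5.6 edge z 165.6 yaz -56.6 [493.07888552 162.57070533 254.14994062]
scene [380. 324.] 25 [535.1  48.4  14.3] z [ 9.2 17.4]
scene rim circle [546.   29.5] 57.9 353
top rim circle [546.5  25.6] 57.9 233
```

View pics/cup.png

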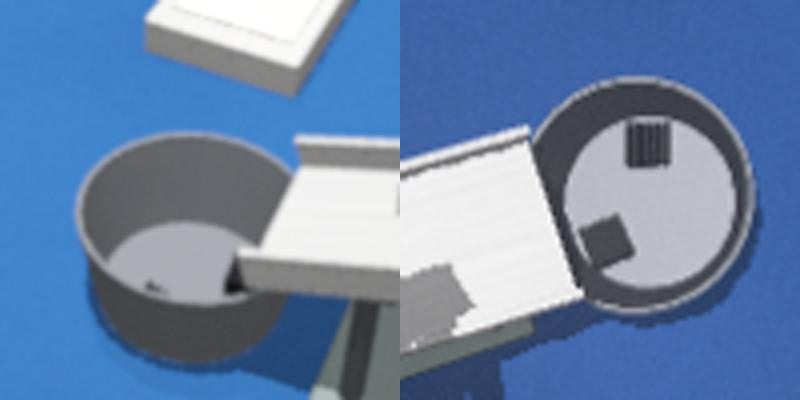

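Both sinks lie on the cup floor and the cup has not moved. The rim centre is (546.5,25.6), against (546.8,25.8) before. Next I return the scraper.

{"fn": "apply_moves", "kwargs": {
  "commands": [
    [[0,0,0],-8,0.018],
    [[0,0,0],-8,0.018],
    [[0,0,0],-8,0.018],
    [[0,0,0],-8,0.018],
    [[0,0,0],-8,0.018],
    [[0,0,0],-8,0.018],
    [[0,0,0],-3.6,0.018],
    [[0,0,0],0,0.018]
  ]
}}

```text
time: 15.55
position: [495.5, 158.0, 253.7]
orientation: [2.326, 2.111, -0.0]
force: [0.2, -0.6, -0.9]
opening: 23.3
```

{"fn": "apply_moves", "kwargs": {
  "commands": [
    [[-0.02,0.003,0],0,0.018],
    [[-0.04,0.003,0],0,0.018],
    [[-0.04,0.003,0],0,0.018],
    [[-0.04,0.003,0],0,0.018],
    [[-0.04,0.003,0],0,0.018],
    [[-0.04,0.003,0],0,0.018],
    [[-0.04,0.003,0],0,0.018],
    [[-0.04,0.003,0],0,0.018]
  ]
}}

```text
time: 16.35
position: [490.2, -144.2, 253.9]
orientation: [2.327, 2.11, 0.0]
force: [1.1, -0.1, -0.2]
opening: 23.1
```

{"fn": "apply_moves", "kwargs": {
  "commands": [
    [[-0.04,0.003,0],0,0.018],
    [[-0.04,0.003,0],0,0.018],
    [[-0.03,0.003,0],0,0.018],
    [[-0.02,0,0],0,0.018],
    [[0,0,0],0,0.018],
    [[0,0,0],0,0.018],
    [[0,0,0],0,0.018],
    [[0,0,0],0,0.018]
  ]
}}

```text
time: 17.15
position: [487.4, -271.1, 253.6]
orientation: [-2.323, -2.115, -0.0]
force: [-0.8, -0.6, -1.5]
opening: 23.3
```

Run:
```python
from h import *
for i in range(2):
    p=cap('scene'); s=observe(); Rt=R.from_rotvec(s['orientation']).as_matrix(); print(s['position'],'yaz',np.degrees(np.arctan2(Rt[1,1],Rt[0,1])))
    print('to home, tool frame',(Rt.T@(np.array([487.5,-277,92.5])-s['position'])).round(1))
# stand slot and blade in scene+top
for nm in ('scene','top'):
    p=cap(nm); w=cloud(p)
    m=(w[...,2]>34)&(w[...,2]<44)&(np.hypot(w[...,0]-487,w[...,1]+277)<60); q=w[m]
    print(nm,'stand',m.sum(),cv2.minAreaRect(q[:,:2].astype(np.float32)))
    m=(w[...,2]>160)&(w[...,2]<185)&(np.hypot(w[...,0]-487,w[...,1]+277)<45); q=w[m]
    if m.sum()>10: print(nm,'blade',m.sum(),q.mean(0),cv2.minAreaRect(q[:,:2].astype(np.float32)))
```

```text
[ 487.43245488 -271.05934072  253.66213329] yaz -5.345631775533347
to home, tool frame [ -5.9   0.6 161.2]
[ 487.45207538 -271.14867899  253.69419525] yaz -5.341465067663791
to home, tool frame [ -5.8   0.6 161.2]
scene stand 304 ((487.7120056152344, -274.6832275390625), (99.9341812133789, 38.849754333496094), 84.10354614257812)
scene blade 175 [ 489.22790632 -266.70230614  174.89320956] ((488.9066162109375, -269.6581726074219), (67.53997039794922, 5.63372278213501), 87.56869506835938)
top stand 220 ((490.1473388671875, -254.3095703125), (49.655555725097656, 36.86066818237305), 84.76073455810547)
```

{"fn": "apply_moves", "kwargs": {
  "commands": [
    [[-0.0058,0.0005,0.01],-0.3,0.018],
    [[0,0,0.03],0,0.018],
    [[0,0,0.03],0,0.018],
    [[0,0,0.03],0,0.018],
    [[0,0,0.01],0,0.018],
    [[0,0,0],0,0.018],
    [[0,0,0],0,0.018],
    [[0,0,0],0,0.018]
  ]
}}

```text
time: 18.15
position: [488.3, -278.8, 145.7]
orientation: [2.315, 2.118, 0.001]
force: [1.3, -0.1, -1.4]
opening: 23.2
```

{"fn": "apply_moves", "kwargs": {
  "commands": [
    [[0,0,0.008],0,0.018],
    [[0,0,0.008],0,0.018],
    [[0,0,0.008],0,0.018],
    [[0,0,0.006],0,0.018],
    [[0,0,0],0,0.018],
    [[0,0,0],0,0.018]
  ]
}}

```text
time: 18.75
position: [487.1, -277.7, 113.2]
orientation: [-2.318, -2.12, 0.0]
force: [-0.4, 0.3, -0.8]
opening: 23.1
```

{"fn": "apply_moves", "kwargs": {
  "commands": [
    [[0,0,0.006],0,0.018],
    [[0,0,0.006],0,0.018],
    [[0,0,0.005],0,0.018],
    [[0,0,0.002],0,0.018],
    [[0,0,0],0,0.018],
    [[0,0,0],0,0.018],
    [[0,0,0],0,0.018]
  ]
}}

```text
time: 19.45
position: [487.4, -278.0, 94.9]
orientation: [2.318, 2.12, 0.0]
force: [0.1, -0.0, -1.3]
opening: 22.8
```

{"fn": "apply_moves", "kwargs": {
  "commands": [
    [[0,0,0.001],0,0.018],
    [[0,0,0.001],0,0.018],
    [[0,0,0],0,0.018],
    [[0,0,0],0,0.018]
  ]
}}

```text
time: 19.85
position: [487.4, -278.0, 92.9]
orientation: [2.318, 2.12, 0.0]
force: [0.8, -0.4, 0.6]
opening: 22.9
```

{"fn": "apply_moves", "kwargs": {
  "commands": [
    [[0,0,0],0,0.03],
    [[0,0,0],0,0.06],
    [[0,0,0],0,0.085],
    [[0,0,0],0,0.085],
    [[0,0,0],0,0.085],
    [[0,0,0],0,0.085],
    [[0,0,0],0,0.085]
  ]
}}

```text
time: 20.55
position: [487.2, -277.8, 92.5]
orientation: [-2.318, -2.12, 0.0]
force: [-0.0, -0.2, 1.0]
opening: 84.8
```

{"fn": "apply_moves", "kwargs": {
  "commands": [
    [[0,0,-0.01],0,0.085],
    [[0,0,-0.02],0,0.085],
    [[0,0,-0.03],0,0.085],
    [[0,0,-0.03],0,0.085],
    [[0,0,-0.03],0,0.085],
    [[0,0,-0.03],0,0.085],
    [[0,0,0],0,0.085],
    [[0,0,0],0,0.085]
  ]
}}

```text
time: 21.35
position: [487.5, -278.1, 244.0]
orientation: [2.316, 2.119, 0.001]
force: [-0.5, -0.2, -0.9]
opening: 85.4
```

```bash
python3 cupchk.py
python3 - <<'E'
from h import *
p=cap('wrist','w5.png'); q=cap('scene')
print(observe()['position'],observe()['opening'])
for nm,x in (('wrist',p),('scene',q)):
    w=cloud(x); im=x['image'].astype(int); r,g,b=im[...,0],im[...,1],im[...,2]
    m=(r>g*1.4)&(g>b*1.1)&(r>90)&(w[...,2]>139)&(w[...,2]<150)&(np.hypot(w[...,0]-487,w[...,1]+277)<40)
    print(nm,m.sum(),w[m].mean(0).round(1),cv2.minAreaRect(w[m][:,:2].astype(np.float32)))
t=cv2.imread('pics/cup_top.png')
cv2.imwrite('pics/fin.png',np.hstack([cv2.resize(q['image'][150:280,210:340,::-1],(400,400),interpolation=cv2.INTER_CUBIC),t]))
E
```

```text
21.35 s 308.1 lat -160.8 edge z 155.5 yaz -5.1 [ 487.53870791 -278.05962789  243.95446978]
scene [380. 324.] 28 [534.8  48.1  15. ] z [ 8.6 17. ]
scene rim circle [546.   29.5] 57.9 344
top rim circle [546.6  25.6] 58.0 225
[ 486.4921071  -277.24824755  240.74188276] 85.03443411027695
wrist 1416 [ 485.1 -276.8  143.8] ((485.4644775390625, -276.991455078125), (27.86533546447754, 22.475181579589844), 85.11820983886719)
scene 75 [ 490.1 -272.5  143.1] ((489.8177185058594, -273.4108581542969), (19.81937026977539, 26.447776794433594), 3.6172432899475098)
```

View pics/fin.png

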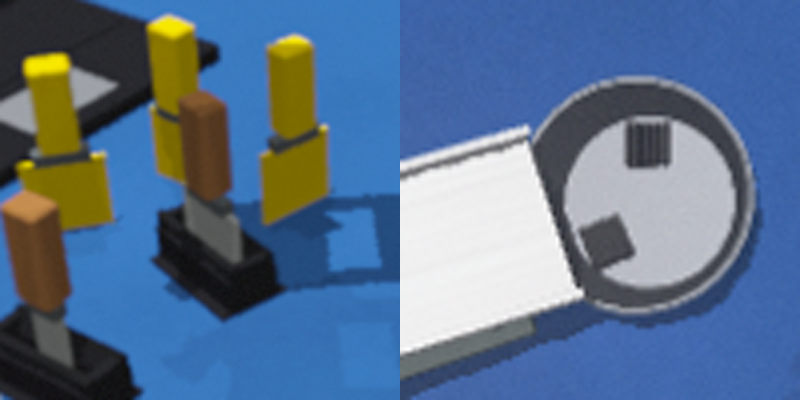

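The wide scraper stands upright in its stand at crop (205,150), both sinks are in the cup, and the gripper is clear. I'm handing in.

```bash
python3 -c "
from station import *
print(finish_job())"
```

```text
the job is handed in; nothing more can be done
None
```

I took the wide scraper from its stand and swept both heatsinks over the lip into the cup. I then put the scraper back in its own stand, let go, and handed the job in at about 21.5 s. The station gives no verdict.

**Scraper:** The depth data showed a blade about 64 mm wide, against about 25 mm on the other wooden one. After release it stood upright, with its handle top about 2 mm from where it started by the wrist camera and its height unchanged.

**Heatsinks and cup:** The top picture shows both heatsinks flat on the cup floor. My dark-pixel check picked up only one of them (from the scene camera, z about 15 mm), so the other rests on the picture alone. In the top view the cup's rim centre moved less than 1 mm. The scene camera puts it about 4 mm away from the top view in y, both after the sweep and at the end; I took no scene-camera reading before the sweep.

**Robot:** The gripper ended open and about 95 mm above the handle, touching nothing. The forces reported at the end of each move stayed below about 2 N.

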